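# Pack, latch and slide out the transit case

### The arm

A 7-joint arm with a two-finger parallel gripper is mounted at the origin on the work surface. World frame = base frame: x ahead of the robot, y to its left, z up, the work surface at z = 0. Lengths are in m, angles in degrees, forces in N, time in s.
With the tool pointing down it reaches from about 0.425 to 0.875 m from the base axis. Payload 4.7 kg.
Tool frame: the origin (TCP) lies midway between the tips of the shut fingers; the grasp point (between the pads) lies env.grip_point_offset behind it (env.grip_point_offset is the distance from the TCP to the grasp point, in m); z points along the fingers, y is the line along which they close (so a half turn about z gives the same grasp; the last joint's range is limited). The gripper opens to 87 mm and grips with 3 to 60 N. Pads are 19 mm wide; open, the fingers measure 117 mm over their backs; the gripper's body (75 mm by 190 mm) begins 51 mm behind the grasp point.
Start: joints at [72.027, 18.392, -4.016, 83.108, 1.295, 78.541, -3.26], TCP at [0.209, -0.615, 0.223] pointing down, gripper open.
Joint ranges: [-163.93, 163.93], [-17.29, 119.83], [-79.2, 71.16], [3.27, 140.29], [-89.18, 269.18], [5.43, 117.66], [-154.24, 154.24]. Speed limits (degrees/s): [147.25, 147.25, 180, 180, 180, 180, 180].

### API

Orientations are given as [roll, pitch, yaw] about the fixed x, y, z axes, in that order (R = Rz(yaw) Ry(pitch) Rx(roll)).
In Python, from cell import env gives the robot as it stands.
- The arm moves only by the shell command python3 -m creep 'ROWS' [FORCE]. ROWS is a JSON object of lists of equal length, an entry for each row: "translation": the shift along the tool's x, y, z in units of 0.08 m (1.0 is 0.08 m), a list of three; "turn": the turn, a rotation vector about the tool's x, y, z in units of 180 degrees (1.0 is 180 degrees), a list of three; "grip": the opening, from 0 (shut) to 1 (fully open). In form: {"translation": [[x, y, z], ...], "turn": [[ax, ay, az], ...], "grip": [grip, ...]}. A call has 1 to 5 rows; each row shifts and turns the commanded pose from where the row before left it, along the tool's axes as they then stand; what a row does not reach is not made up. A row lasts 1/8 s, in which the tool goes at most 62.5 mm and 10.7 degrees, less where a joint would pass 70% of its speed; a pose out of reach is approached as far as the arm can. A call with a number of a shift or a turn outside -1 to 1 is refused whole. A call with a gripper value outside its range is refused whole. The fingers move at their own pace and stop on an object; FORCE is the grip in N (left out, the last holds). Time passes only in rows, so rows that do not move let the fingers close. It gives the time, the measured TCP pose, the force, the opening and the grip force at its end, in the units of the state.
- env.get_obs(): the state, without advancing time (a new reading comes with each control period).
- env.read_camera(name): name is "scene" or "top" or "wrist"; returns a dict with "frame" (480x640x3 uint8, red, green, blue), "z_map" (480x640 float32, m along the optical axis (not along the pixel's ray), 0 where there is no reading), "K" (3x3 intrinsics, pixels), "rvec" (rotation vector, rad) and "tvec" (3), from world to camera coordinates, as OpenCV has them. Camera axes: x right, y down, z forward; pixel columns grow to the right and rows downward; lengths in m; the calibration is good to about 2 mm. A picture is of the moment at which its call begins.
- env.sign_off(): hands the job in; it is judged then, once.
The state is a dict: "time_s": time; "qpos": joint angles; "joint_velocities": joint speeds; "effort": joint torques, N m; "tool_pos": TCP position; "tool_rot": TCP orientation; "force": force on the tool from outside, world axes, zero at the start; "wrist_torque": the same for the moment, N m; "grip_width": finger opening in m; "grasp_force": force on a finger pad.
Only numpy, scipy, OpenCV 4.12 (cv2) and the standard library are available. Lean on these libraries where they do the work, as an engineer would, in place of code of your own. Each camera call takes 0.05 s, during which the arm holds its last target. There are 200 camera calls.

### The job

Lay all the repaired power modules in the foam compartments of the open transit case, none on top of another, then shut the lid, swing the latch's wire loop over the keeper on the lid and press the lever right down so that the lid is pulled tight. Then slide the latched case along the bench, without lifting it, until it lies squarely inside the yellow taped rectangle, latch towards you. Leave the other things on the bench alone.

Things in the scene. Friction and masses are not known exactly. Their poses are not given: they have to be found in the camera images.
- case: black transit case, blue lid; 160 (x) x 220 (y) x 70 high without lid; about 1.7 kg, slides at about 10 to 15 N. Origin: centre of underside; x from latch front to hinged back, z up. Walls 5 thick; pink foam floor at z = 14; a cross of dividers 4 thick, top at z = 38, makes four compartments 73 (x) x 103 (y). Two hinge barrels stand 8 out of the back (y 77 to 103 either side, z 63 to 73); sides and back else flat.
- comp0 (a point): centre of the floor of the front right compartment (case x = -38.5, y = -53.5, z = 14).
- comp1 (a point): centre of the floor of the front left compartment (case x = -38.5, y = 53.5, z = 14).
- comp2 (a point): centre of the floor of the back right compartment (case x = 38.5, y = -53.5, z = 14).
- comp3 (a point): centre of the floor of the back left compartment (case x = 38.5, y = 53.5, z = 14).
- mark: rectangle of yellow tape flat on the bench where packed cases wait to be fetched; opening 184 (its x) x 244 (its y), 12 wider than the case all round, tape 18 wide. Origin: its centre, z = 0. The case belongs with its x axis along the rectangle's x axis, latch towards -x; the latch may stick out over the tape.
- lid (a joint): the blue lid's hinge, on the upper back edge of the case (case x = 80, z = 70). 0 = shut tight, grows as it opens, limit 1.9; stiff (0.3 N m): it stays where left. Shut but not latched it rests on a springy rubber gasket at the front, at about 0.015. The lid is a slab 162 (x) x 220 (y) x 22 thick, z 70 to 92 when shut, its front face 2 proud of the case front.
- keeper (a point): seat of the steel keeper, middle of the lid's free edge: a shelf 30 wide (y) standing 11 out from the lid's front face (case z 70 to 73 when shut), its outer 3 mm turned up as a lip to z = 78. The point is where the seated bar's axis lies, 5.5 out from the lid's face, between lip and lid. Axes as the lid's: x inwards, z up when shut.
- lever (a joint): latch lever, middle of the case front; pivot 8 in front of it (case x = -88, z = 38). 0 = fully up (handle points out and 32 degrees above level), 1.536 = fully down (out and 56 degrees below level). It stays where left (0.05 N m) and locks over centre near 1.4; with the bar on the keeper, pressing takes under 10 N at the handle.
- lever_tip (a point): red rounded end of the lever handle (7 dia, 26 wide along y), 40 from the lever's pivot; the handle is a flat plate 26 wide, 3 thick.
- bail (a joint): wire loop (bail), hinged on the lever 18 from the lever's pivot; swings freely. 0 = fallen outwards on its stop, leaning 25 degrees out while the lever is up; grows as it is swung inwards. Past upright (0.44) it falls in by itself and rests against the front of the shut lid at about 0.8, above the keeper; with the lid open nothing stops it.
- bail_bar (a point): middle of the loop's cross bar, 5 dia, 46 long along y, 55 from the loop's hinge. Fallen out, lever up: about 50 in front of the case front, 85 above the bench; upright 90 above it. Lever up, it clears the lip of the shut lid by a few mm; pressing the lever draws it down behind the lip. Latched, it sits on the keeper point.
- mod0_mid (a point): repaired power module (two to four of the four are present): green circuit board with black body and aluminium fins, 54 (its x) x 36 (its y) x 26 high, about 90 g; point at its centre, half-way up; lies fins up on the bench at the start.
- mod1_mid (a point): repaired power module (two to four of the four are present): green circuit board with black body and aluminium fins, 54 (its x) x 36 (its y) x 26 high, about 90 g; point at its centre, half-way up; lies fins up on the bench at the start.
- mod2_mid (a point): repaired power module (two to four of the four are present): green circuit board with black body and aluminium fins, 54 (its x) x 36 (its y) x 26 high, about 90 g; point at its centre, half-way up; lies fins up on the bench at the start.
- mod3_mid (a point): repaired power module (two to four of the four are present): green circuit board with black body and aluminium fins, 54 (its x) x 36 (its y) x 26 high, about 90 g; point at its centre, half-way up; lies fins up on the bench at the start.
- screw_dish: bystander, to be left alone: small steel bowl, 48 dia x 16 high; origin at the centre of its underside.
- tape_roll: bystander, to be left alone: orange roll of tape, 60 dia x 12 high; origin at the centre of its underside.
- screwdriver: bystander, to be left alone: screwdriver lying, 160 long; origin at the centre of its underside or handle.
- flux_bottle: bystander, to be left alone: amber glass bottle, 40 dia x 90 high; origin at the centre of its underside.
- solder_reel: bystander, to be left alone: blue reel standing on its flange, 54 dia x 39 high; origin at the centre of its underside.
- brush: bystander, to be left alone: brush lying, 150 long; origin at the centre of its underside or handle.
- tip_cleaner: bystander, to be left alone: black pot with brass wool, 68 dia x 35 high; origin at the centre of its underside.
- dead_board: bystander, to be left alone: green scrap circuit board, 90 x 60 x 8; origin at the centre of its underside.
Things that resemble listed ones, but are neither listed nor needed, are in the scene too. Leave any orange or red look-alike of the part that bears mod0_mid alone.

How it is judged:
By the outcome, as a careful person would: the job done as asked, in the order asked, and still so for the second after the job is handed in, with the robot touching nothing.
Of mod0, mod1, mod2, mod3 only 2 to 4 are there at a start; the rules pass over those that are not, and their reading is None.
At some moment in a run one of mod0, mod1, mod2, mod3, case may be knocked a few centimetres aside while the robot is not near it.
Once in a run the grip may slacken for a moment while it holds something.
It also fails if it takes over 210 s, if anything falls off the work surface, if the arm or the gripper's body presses on something with over 40 N, if the wrist force passes 120 N, or if a joint passes its speed limit or range.

## Working session

There is one attempt and no reset: what is moved stays moved. The work goes in short steps, Python scripts to look and compute and a shell command to move; the robot and the scene stay as the last step left them, time stands still between calls to the robot, and variables do not carry over. Pictures are saved under pics/ and viewed, at most 14 in all, crops included, and the job is handed in when it is done.

```bash
ls; mkdir -p pics; cat > h.py <<'E'
import numpy as np, cv2
from cell import env
from scipy.spatial.transform import Rotation as Rn
def cam(n):
    c=env.read_camera(n); c['R']=cv2.Rodrigues(np.array(c['rvec'],float))[0]; c['t']=np.array(c['tvec'],float).ravel(); c['K']=np.array(c['K'],float); return c
def save(c,name,crop=None,scale=1):
    f=c['frame'][:,:,::-1]
    if crop: x0,y0,x1,y1=crop; f=f[y0:y1,x0:x1]
    if scale!=1: f=cv2.resize(f,None,fx=scale,fy=scale,interpolation=cv2.INTER_CUBIC)
    cv2.imwrite('pics/'+name+'.png',f)
def ray(c,u,v,z):
    d=c['R'].T@np.linalg.inv(c['K'])@[u,v,1.]; o=-c['R'].T@c['t']
    return o+d*(z-o[2])/d[2]
def cloud(c):
    h,w=c['z_map'].shape; u,v=np.meshgrid(np.arange(w),np.arange(h)); Z=c['z_map'].astype(float)
    p=np.stack([(u-c['K'][0,2])/c['K'][0,0]*Z,(v-c['K'][1,2])/c['K'][1,1]*Z,Z],-1)
    P=(p-c['t'])@c['R']; P[Z==0]=np.nan; return P
def proj(c,p):
    q=c['K']@(c['R']@np.array(p,float)+c['t']); return q[:2]/q[2]
def st():
    o=env.get_obs(); print('t',round(o['time_s'],2),'pos',np.round(o['tool_pos'],4),'rot',np.round(o['tool_rot'],2),'F',np.round(o['force'],1),'w',round(o['grip_width'],4),'gf',np.round(o['grasp_force'],1)); return o
def go(target,rpy=None):
    "tool-axis deltas (units) from current measured pose to target"
    o=env.get_obs(); R=Rn.from_euler('xyz',o['tool_rot'],degrees=True)
    d=R.inv().apply(np.array(target)-o['tool_pos'])/0.08
    r=(R.inv()*Rn.from_euler('xyz',rpy,degrees=True)).as_rotvec()/np.pi if rpy is not None else None
    print('d',np.round(d,3),'turn',None if r is None else np.round(r,4))
E
python3 - <<'E'
from h import *
st(); print(env.grip_point_offset)
for n in('scene','top'):
    c=cam(n); save(c,n+'0',None,1.25); print(n,-c['R'].T@c['t'],c['R'][2])
E
```

```text
pics
t 0.0 pos [ 0.2091 -0.6149  0.2214] rot [-1.7989e+02  1.0000e-02  1.8780e+01] F [0.5 0.6 0.3] w 0.0871 gf 0.0
0.0187
scene [0.91144921 0.51529412 1.09305022] [-0.28110298 -0.4212522  -0.86228052]
top [0.42255916 0.01178112 1.52069994] [ 1.22810494e-01 -2.71255082e-04 -9.92430103e-01]
```

View pics/scene0.png

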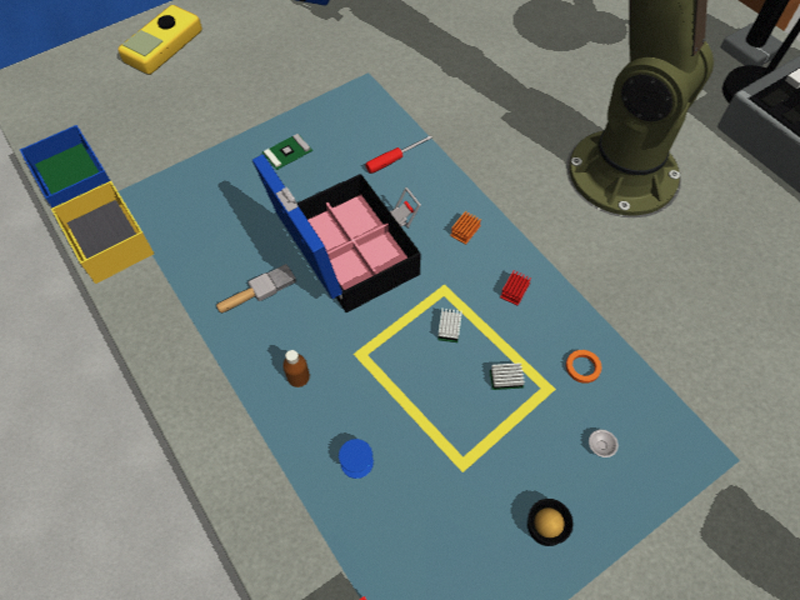

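View pics/top0.png

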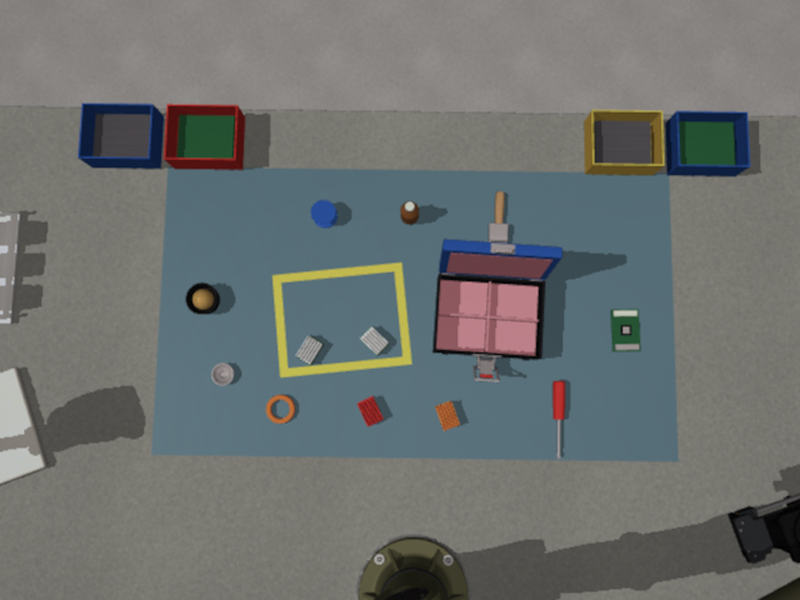

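The scene picture shows two silver-finned modules in the taped rectangle (scene 450,324 and 508,375; top 374,340 and 309,349). The orange (447,415) and red (371,411) blocks in the top view are look-alikes to leave alone. The case is open, with its latch towards the robot (486,370), and the lid stands about upright.

```bash
cat > m.py <<'E'
from h import *
def blobs(c,mask,z,amin=60,amax=1e9):
    out=[]
    cs,_=cv2.findContours(mask.astype(np.uint8),cv2.RETR_EXTERNAL,cv2.CHAIN_APPROX_NONE)
    for k in cs:
        if not amin<cv2.contourArea(k)<amax: continue
        P=np.array([ray(c,*q,z)[:2] for q in k[:,0,:]],np.float32)
        (cx,cy),(w,h),a=cv2.minAreaRect(P*1000)
        if w<h: w,h,a=h,w,a+90
        a=(a+90)%180-90
        out.append((cx/1000,cy/1000,w,h,a,k[:,0,:].mean(0)))
    return out
def masks(c):
    hsv=cv2.cvtColor(c['frame'],cv2.COLOR_RGB2HSV); return [hsv[...,i].astype(int) for i in range(3)]
def mats(c):
    P=cloud(c); return (P[...,0]>.25)&(P[...,0]<.9)&(abs(P[...,1])<.6)
E
python3 - <<'E'
from m import *
for n in('top','scene'):
    c=cam(n); H,S,V=masks(c); P=cloud(c); M=mats(c); z=P[...,2]
    print(n)
    sil=(z>.012)&(z<.045)&M&~((H>140)&(S>40))
    for b in blobs(c,sil,.026,80,3000): print('obj',np.round(b[:2],4),np.round(b[2:5],1),b[5].round(), S[int(b[5][1]),int(b[5][0])])
    y=(H>20)&(H<38)&(S>110)&M&(V>120)&(z<.02)
    for b in blobs(c,y,0,300): print('mark',np.round(b[:2],4),np.round(b[2:5],1))
    pk=((H>165)|(H<8))&(S>40)&(S<140)&M&(z>.0)&(z<.03)
    for b in blobs(c,cv2.morphologyEx(pk.astype(np.uint8),cv2.MORPH_CLOSE,np.ones((9,9))),.014,300): print('pink',np.round(b[:2],4),np.round(b[2:5],1))
    rim=(V<60)&M&(z>.062)&(z<.08)
    for b in blobs(c,cv2.morphologyEx(rim.astype(np.uint8),cv2.MORPH_CLOSE,np.ones((5,5))),.07,100): print('rim',np.round(b[:2],4),np.round(b[2:5],1))
    bl=(H>105)&(H<125)&(S>150)&M&(z>.05)
    p=P[bl]; p=p[p[:,1]<0]; 
    print('lid', np.nanpercentile(p,[1,50,99],axis=0).round(3).tolist())
E
```

```text
top
obj [ 0.3564 -0.0656] [50.1 35.1 19.2] [357. 333.] 181
obj [0.3636 0.0957] [49.7 34.6 27.8] [295. 329.] 190
obj [ 0.3922 -0.2972] [78.2 22.6 -2.6] [447. 320.] 190
obj [0.4361 0.4044] [44.3 41.6  2.5] [177. 299.] 15
obj [0.4887 0.2252] [ 49.9  36.7 -30.2] [246. 280.] 7
obj [0.5098 0.0891] [50.1 33.2 46. ] [298. 273.] 6
obj [0.594  0.4537] [ 69.   63.7 -89.3] [161. 239.] 140
obj [0.7845 0.2048] [52.1 50.9  1.5] [258. 170.] 187
obj [ 0.7775 -0.1733] [110.5  41.9  -4.9] [398. 175.] 112
obj [ 0.8831 -0.4398] [159.2  22.   86.5] [495. 137.] 167
obj [0.8865 0.46  ] [156.4  19.7 -87.4] [165. 132.] 203
mark [0.5576 0.1606] [278.8 218.6 -83.5]
pink [ 0.5644 -0.1506] [211.2 149.9  86.8]
rim [ 0.562  -0.1481] [220.1 162.2  86.9]
lid [[0.64, -0.592, 0.052], [0.669, -0.187, 0.229], [0.895, -0.045, 0.236]]
scene
obj [0.5926 0.451 ] [69.3 66.1 50. ] [439. 417.] 157
obj [0.7805 0.1965] [ 53.5  52.  -78.7] [284. 364.] 207
obj [0.4417 0.4059] [ 45.   43.5 -34.5] [482. 354.] 13
obj [0.7878 0.0275] [ 39.7  29.  -17.3] [238. 301.] 186
obj [0.4927 0.2254] [ 52.5  41.4 -30.7] [405. 300.] 12
obj [0.3732 0.2851] [56.  55.8 72.8] [466. 292.] 89
obj [0.5144 0.0911] [59.2 34.6 46.6] [359. 257.] 11
obj [0.3695 0.0975] [57.  35.1 25.9] [412. 229.] 209
obj [ 0.7645 -0.1671] [148.1  47.3  -2.4] [204. 231.] 13
obj [ 0.5685 -0.0416] [169.7  34.9  -8.3] [302. 229.] 0
obj [ 0.3613 -0.0639] [59.1 39.6 19.9] [372. 179.] 213
obj [ 0.5791 -0.2614] [50.4 21.4 -1.6] [251. 168.] 106
obj [ 0.8928 -0.4694] [123.2  14.   89.7] [ 97. 170.] 13
obj [ 0.4904 -0.2252] [126.8  64.  -57.5] [287. 161.] 89
obj [ 0.3591 -0.2905] [157.   29.7  -1. ] [317. 122.] 209
mark [0.5557 0.1594] [280.4 220.3 -83.6]
pink [ 0.5521 -0.1703] [190.6 140.7  86.3]
rim [ 0.5628 -0.1465] [227.7 162.3  86.6]
lid [[0.653, -0.55, 0.058], [0.674, -0.109, 0.213], [0.894, -0.044, 0.234]]
```

Only two modules are present. A is at (0.491, 0.226) with its long axis at -30°, and B is at (0.512, 0.090) at 46°. Both views agree, and the 54 x 36 footprint fits. The red and orange blocks are saturated in colour, so they are excluded. I'll go above B first.

```bash
cat >> h.py <<'E'
def rows(target,rpy=None,step=.7):
    o=env.get_obs(); R=Rn.from_euler('xyz',o['tool_rot'],degrees=True)
    d=R.inv().apply(np.array(target)-o['tool_pos'])/0.08; n=max(1,int(np.ceil(np.linalg.norm(d)/step)))
    print('shift',n,'x',np.round(d/n,3).tolist(),end='  ')
    if rpy is not None:
        r=(R.inv()*Rn.from_euler('xyz',rpy,degrees=True)).as_rotvec()/np.pi; m=max(1,int(np.ceil(np.linalg.norm(r)/.055)))
        print('then turn',m,'x',np.round(r/m,4).tolist(),end='')
    print()
E
python3 - <<'E'
from h import *
rows([.512,.09,.22],[180,0,46])
c=cam('top'); save(c,'mods',(225,250,325,345),6)
E
```

```text
shift 14 x [0.459, -0.509, 0.002]  then turn 3 x [-0.0001, -0.0, -0.0504]
```

View pics/mods.png

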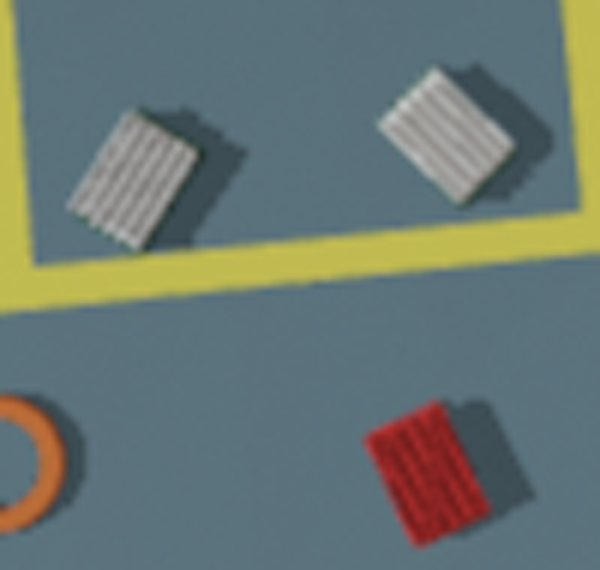

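The crop confirms two silver, finned modules at (135,180) and (447,137). The red block at (430,475) is the look-alike.

```bash
python3 -m creep '{"translation":[[0.459,-0.509,-0.1],[0.459,-0.509,-0.1],[0.459,-0.509,-0.1],[0.459,-0.509,-0.1],[0.459,-0.509,0]],"turn":[[0,0,0],[0,0,0],[0,0,0],[0,0,0],[0,0,0]],"grip":[1,1,1,1,1]}' 20
python3 -m creep '{"translation":[[0.459,-0.509,0],[0.459,-0.509,0],[0.459,-0.509,0],[0.459,-0.509,0],[0.459,-0.509,0]],"turn":[[0,0,0],[0,0,0],[0,0,0],[0,0,0],[0,0,0]],"grip":[1,1,1,1,1]}'
python3 -m creep '{"translation":[[0.459,-0.509,0.1],[0.459,-0.509,0.1],[0.459,-0.509,0.1],[0.459,-0.509,0.1]],"turn":[[0,0,0],[0,0,0],[0,0,0],[0,0,0]],"grip":[1,1,1,1]}'
python3 -m creep '{"translation":[[0,0,0],[0,0,0],[0,0,0],[0,0,0]],"turn":[[0,0,-0.0504],[0,0,-0.0504],[0,0,-0.0504],[0,0,0]],"grip":[1,1,1,1]}'
cat >> m.py <<'E'
def fins(c,z=.026,zlo=.015,zhi=.045):
    H,S,V=masks(c);P=cloud(c);zz=P[...,2]
    m=(zz>zlo)&(zz<zhi)&(S<60)&(V>80)
    return blobs(c,cv2.morphologyEx(m.astype(np.uint8),cv2.MORPH_CLOSE,np.ones((9,9))),z,400)
E
python3 - <<'E'
from m import *
st(); c=cam('wrist'); save(c,'w1')
for b in fins(c): print(np.round(b[:2],4),np.round(b[2:5],1),b[5].round())
rows([.512,.09,.22],[180,0,46])
E
```

```text
time_s: 0.88
tool_pos: [0.3184, -0.362, 0.2554]
tool_rot: [179.9, -0.0, 18.8]
force: [1.1, 0.3, 0.2]
grip_width: 0.0869
grasp_force: 0.0
time_s: 1.5
tool_pos: [0.4262, -0.11, 0.2547]
tool_rot: [179.9, -0.0, 18.8]
force: [-0.8, -0.4, 0.0]
grip_width: 0.0868
grasp_force: 0.0
time_s: 2.0
tool_pos: [0.513, 0.0912, 0.2226]
tool_rot: [179.9, -0.1, 18.7]
force: [1.0, -1.1, -0.6]
grip_width: 0.0868
grasp_force: 0.0
time_s: 2.5
tool_pos: [0.5123, 0.0898, 0.2225]
tool_rot: [180.0, 0.0, 45.9]
force: [0.2, -0.7, -0.8]
grip_width: 0.087
grasp_force: 0.0
t 2.5 pos [0.5123 0.0898 0.2225] rot [1.80e+02 1.00e-02 4.59e+01] F [ 0.2 -0.7 -0.8] w 0.087 gf 0.0
[0.5135 0.0913] [51.5 35.  46.6] [320. 217.]
[0.4926 0.2259] [ 52.5  35.7 -30.4] [193. 123.]
shift 1 x [-0.001, -0.005, 0.031]  then turn 1 x [0.0, 0.0, -0.001]
```

```bash
python3 -m creep '{"translation":[[0.01,0,0.7],[0.01,0,0.7],[0,0,0.7],[0,0,0.43],[0,0,0.2]],"turn":[[0,0,0],[0,0,0],[0,0,0],[0,0,0],[0,0,0]],"grip":[1,1,1,1,1]}'
python3 -m creep '{"translation":[[0,0,0],[0,0,0],[0,0,0],[0,0,0],[0,0,0]],"turn":[[0,0,0],[0,0,0],[0,0,0],[0,0,0],[0,0,0]],"grip":[0.2,0.2,0.2,0.2,0.2]}' 30
python3 -m creep '{"translation":[[0,0,-0.3],[0,0,-0.6],[0,0,-0.6],[0,0,-0.5],[0,0,0]],"turn":[[0,0,0],[0,0,0],[0,0,0],[0,0,0],[0,0,0]],"grip":[0.2,0.2,0.2,0.2,0.2]}'
python3 - <<'E'
from h import *
# comp centres from case estimate
cx,cy,ya=.5624,-.1475,-3.25
r=np.radians(ya);R=np.array([[np.cos(r),-np.sin(r)],[np.sin(r),np.cos(r)]])
for n,p in dict(c0=(-38.5,-53.5),c1=(-38.5,53.5)).items(): print(n,(R@np.array(p)/1000+[cx,cy]).round(4))
x=R@np.array([-.0385,.0535])+[cx,cy]
rows([x[0],x[1],.165],[180,0,ya])
E
```

```text
time_s: 3.18
tool_pos: [0.5122, 0.0907, 0.0022]
tool_rot: [-179.9, 0.1, 45.9]
force: [-0.1, 0.8, -0.2]
grip_width: 0.0872
grasp_force: 0.0
time_s: 3.8
tool_pos: [0.5138, 0.0909, 0.0046]
tool_rot: [180.0, -0.0, 46.0]
force: [1.0, 0.4, -0.7]
grip_width: 0.0449
grasp_force: 0.0
time_s: 4.42
tool_pos: [0.5157, 0.0915, 0.1674]
tool_rot: [179.7, -0.2, 46.0]
force: [-0.9, -0.5, -1.6]
grip_width: 0.0345
grasp_force: 30.0
c0 [ 0.5209 -0.1987]
c1 [ 0.527  -0.0919]
shift 4 x [-0.388, 0.424, 0.008]  then turn 5 x [0.0002, -0.0004, 0.0547]
```

```bash
python3 -m creep '{"translation":[[-0.388,0.424,0],[-0.388,0.424,0],[-0.388,0.424,0],[-0.388,0.424,0],[0,0,0]],"turn":[[0,0,0],[0,0,0],[0,0,0],[0,0,0],[0,0,0.0547]],"grip":[0.2,0.2,0.2,0.2,0.2]}'
python3 -m creep '{"translation":[[0,0,0],[0,0,0],[0,0,0],[0,0,0],[0,0,0]],"turn":[[0,0,0.0547],[0,0,0.0547],[0,0,0.0547],[0,0,0.0547],[0,0,0]],"grip":[0.2,0.2,0.2,0.2,0.2]}'
python3 - <<'E'
from h import *
st(); c=cam('wrist'); save(c,'w2'); 
P=cloud(c); print(proj(c,[.527,-.0919,.014]),proj(c,st()['tool_pos']))
rows([.527,-.0919,.165],[180,0,-3.25])
E
```

```text
time_s: 5.05
tool_pos: [0.5235, -0.0979, 0.1621]
tool_rot: [-179.9, 0.2, 35.5]
force: [-0.2, 0.5, -1.7]
grip_width: 0.0348
grasp_force: 30.0
time_s: 5.68
tool_pos: [0.524, -0.0925, 0.1628]
tool_rot: [-180.0, 0.1, -3.1]
force: [-0.5, -0.2, -0.4]
grip_width: 0.0346
grasp_force: 30.0
t 5.67 pos [ 0.524  -0.0925  0.1628] rot [-1.7998e+02  1.3000e-01 -3.1200e+00] F [-0.5 -0.2 -0.4] w 0.0346 gf 30.0
t 5.72 pos [ 0.5241 -0.0924  0.163 ] rot [-1.7998e+02  1.1000e-01 -3.0400e+00] F [-0.7  0.  -1.3] w 0.0346 gf 30.0
[319.81958175 225.05217023] [322.23354721 302.38050767]
shift 1 x [0.036, -0.008, -0.025]  then turn 1 x [-0.0001, 0.0006, 0.0012]
```

View pics/w2.png

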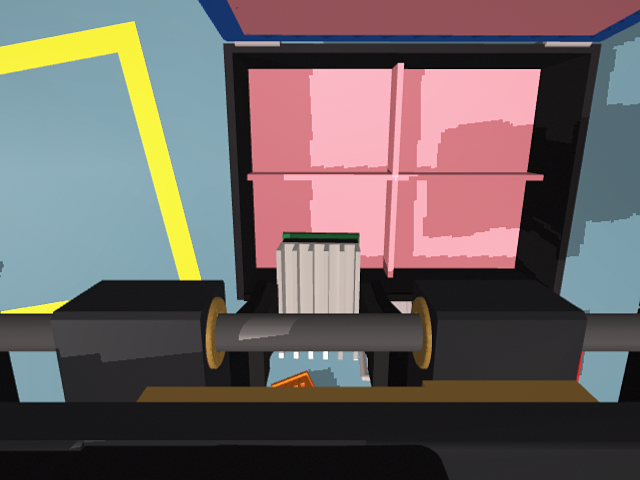

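The module is held straight, and the comp1 floor centre projects to (320,225), the middle of the front left compartment. I'll lower it.

```bash
python3 -m creep '{"translation":[[0.036,-0.008,0.6],[0,0,0.6],[0,0,0.4],[0,0,0.17],[0,0,0]],"turn":[[0,0,0],[0,0,0],[0,0,0],[0,0,0],[0,0,0]],"grip":[0.2,0.2,0.2,0.2,0.2]}'
python3 -m creep '{"translation":[[0,0,0],[0,0,0],[0,0,0]],"turn":[[0,0,0],[0,0,0],[0,0,0]],"grip":[0.2,0.6,0.6]}'
```

```text
time_s: 6.35
tool_pos: [0.5297, -0.0925, 0.0252]
tool_rot: [179.9, -0.1, -3.0]
force: [-4.0, 1.2, 18.2]
grip_width: 0.036
grasp_force: 30.0
time_s: 6.72
tool_pos: [0.5274, -0.0921, 0.0222]
tool_rot: [-180.0, 0.0, -3.1]
force: [-0.5, 0.4, -0.3]
grip_width: 0.0474
grasp_force: 0.0
```

```bash
python3 -m creep '{"translation":[[0,0,-0.6],[0,0,-0.7],[0,0,-0.7],[0,0,-0.5],[0,0,0]],"turn":[[0,0,0],[0,0,0],[0,0,0],[0,0,0],[0,0,0]],"grip":[0.6,0.6,0.6,0.8,1]}'
python3 - <<'E'
from m import *
o=st(); print(np.round(o['qpos'],1)); c=cam('wrist'); save(c,'w3')
for b in fins(c,.040,.03,.05): print(np.round(b[:2],4),np.round(b[2:5],1),b[5].round())
rows([.4926,.2259,.22],[180,0,150])
E
```

```text
time_s: 7.35
tool_pos: [0.5297, -0.0923, 0.2256]
tool_rot: [179.9, -0.3, -3.2]
force: [0.3, 0.0, -0.9]
grip_width: 0.065
grasp_force: 0.0
t 7.35 pos [ 0.5297 -0.0923  0.2256] rot [179.91  -0.33  -3.17] F [ 0.3  0.  -0.9] w 0.065 gf 0.0
[ 44.6   7.1 -40.4  98.    4.8  76.3 -89.9]
[ 0.4602 -0.1384] [44.2 24.6 87.9] [372. 290.]
[ 0.5261 -0.0907] [51.1 34.7 -3.9] [318. 225.]
shift 6 x [-0.111, -0.658, 0.006]  then turn 16 x [0.0001, 0.0, -0.0532]
```

```bash
python3 -m creep '{"translation":[[-0.111,-0.658,0],[-0.111,-0.658,0],[-0.111,-0.658,0],[-0.111,-0.658,0],[-0.111,-0.658,0]],"turn":[[0,0,0],[0,0,0],[0,0,0],[0,0,0],[0,0,0]],"grip":[1,1,1,1,1]}'
python3 -m creep '{"translation":[[-0.111,-0.658,0],[0,0,0],[0,0,0],[0,0,0],[0,0,0]],"turn":[[0,0,0],[0,0,-0.0532],[0,0,-0.0532],[0,0,-0.0532],[0,0,-0.0532]],"grip":[1,1,1,1,1]}'
python3 -m creep '{"translation":[[0,0,0],[0,0,0],[0,0,0],[0,0,0],[0,0,0]],"turn":[[0,0,-0.0532],[0,0,-0.0532],[0,0,-0.0532],[0,0,-0.0532],[0,0,-0.0532]],"grip":[1,1,1,1,1]}'
python3 -m creep '{"translation":[[0,0,0],[0,0,0],[0,0,0],[0,0,0],[0,0,0]],"turn":[[0,0,-0.0532],[0,0,-0.0532],[0,0,-0.0532],[0,0,-0.0532],[0,0,-0.0532]],"grip":[1,1,1,1,1]}'
python3 -m creep '{"translation":[[0,0,0],[0,0,0],[0,0,0]],"turn":[[0,0,-0.0532],[0,0,-0.0532],[0,0,0]],"grip":[1,1,1]}'
python3 - <<'E'
from m import *
o=st(); print(np.round(o['qpos'],1)); c=cam('wrist')
for b in fins(c): print(np.round(b[:2],4),np.round(b[2:5],1),b[5].round())
for b in fins(c)[:1]: rows([b[0],b[1],.004],[180,0,b[4]+180 if b[4]<0 else b[4]])
E
```

```text
time_s: 8.02
tool_pos: [0.4969, 0.1742, 0.2206]
tool_rot: [179.9, 0.2, -3.2]
force: [0.4, 0.0, -0.0]
grip_width: 0.087
grasp_force: 0.0
time_s: 8.65
tool_pos: [0.4913, 0.2257, 0.2203]
tool_rot: [-179.9, 0.2, 35.5]
force: [0.1, -0.4, 0.8]
grip_width: 0.0871
grasp_force: 0.0
time_s: 9.28
tool_pos: [0.4913, 0.2257, 0.2205]
tool_rot: [-179.8, 0.1, 83.3]
force: [0.1, 0.2, -0.2]
grip_width: 0.0872
grasp_force: 0.0
time_s: 9.9
tool_pos: [0.4914, 0.2257, 0.2205]
tool_rot: [-179.8, -0.1, 131.2]
force: [1.1, -0.3, 0.4]
grip_width: 0.0867
grasp_force: 0.0
time_s: 10.28
tool_pos: [0.4915, 0.2258, 0.2209]
tool_rot: [-179.9, -0.1, 149.9]
force: [0.5, -0.0, -1.1]
grip_width: 0.087
grasp_force: 0.0
t 10.28 pos [0.4915 0.2258 0.2209] rot [-1.7991e+02 -1.3000e-01  1.4993e+02] F [ 0.5 -0.  -1.1] w 0.087 gf 0.0
[ 37.2  19.5 -76.7  96.9  19.3  79.2  17.4]
[0.4908 0.2271] [ 50.7  35.  -30.1] [318. 218.]
[0.4384 0.4037] [ 44.9  44.6 -74.1] [471.  59.]
shift 4 x [0.003, 0.003, 0.679]  then turn 1 x [-0.0004, -0.0006, -0.0004]
```

```bash
python3 -m creep '{"translation":[[0,0,0.7],[0,0,0.7],[0,0,0.7],[0,0,0.45],[0,0,0.15]],"turn":[[0,0,0],[0,0,0],[0,0,0],[0,0,0],[0,0,0]],"grip":[1,1,1,1,1]}'
python3 -m creep '{"translation":[[0,0,0],[0,0,0],[0,0,0],[0,0,0],[0,0,0]],"turn":[[0,0,0],[0,0,0],[0,0,0],[0,0,0],[0,0,0]],"grip":[0.2,0.2,0.2,0.2,0.2]}' 30
python3 -m creep '{"translation":[[0,0,0],[0,0,0],[0,0,-0.3],[0,0,-0.6],[0,0,-0.6]],"turn":[[0,0,0],[0,0,0],[0,0,0],[0,0,0],[0,0,0]],"grip":[0.2,0.2,0.2,0.2,0.2]}'
python3 -m creep '{"translation":[[0,0,-0.5],[0,0,-0.5]],"turn":[[0,0,0],[0,0,0]],"grip":[0.2,0.2]}'
python3 - <<'E'
from h import *
o=st();print(np.round(o['qpos'],1))
rows([.5209,-.1987,.2],[180,0,176.8])
E
```

```text
time_s: 10.95
tool_pos: [0.4903, 0.2255, 0.0039]
tool_rot: [-179.8, -0.2, 149.9]
force: [0.5, -0.3, 0.6]
grip_width: 0.0871
grasp_force: 0.0
time_s: 11.58
tool_pos: [0.4926, 0.2261, 0.0069]
tool_rot: [180.0, 0.0, 150.0]
force: [-0.4, 0.7, 0.5]
grip_width: 0.0447
grasp_force: 0.0
time_s: 12.2
tool_pos: [0.4921, 0.2268, 0.129]
tool_rot: [180.0, 0.0, 150.0]
force: [0.2, -0.3, -1.6]
grip_width: 0.0355
grasp_force: 30.0
time_s: 12.45
tool_pos: [0.4921, 0.2268, 0.2092]
tool_rot: [180.0, 0.1, 150.0]
force: [1.9, -0.5, -0.7]
grip_width: 0.0357
grasp_force: 30.0
t 12.45 pos [0.4921 0.2268 0.2092] rot [1.7996e+02 5.0000e-02 1.5005e+02] F [ 1.9 -0.5 -0.7] w 0.0357 gf 30.0
[ 36.   19.2 -75.1  97.9  19.   77.6  17.6]
shift 8 x [-0.371, -0.554, 0.014]  then turn 3 x [0.0001, 0.0001, -0.0495]
```

```bash
python3 -m creep '{"translation":[[-0.371,-0.554,0],[-0.371,-0.554,0],[-0.371,-0.554,0],[-0.371,-0.554,0],[-0.371,-0.554,0]],"turn":[[0,0,0],[0,0,0],[0,0,0],[0,0,0],[0,0,0]],"grip":[0.2,0.2,0.2,0.2,0.2]}'
python3 -m creep '{"translation":[[-0.371,-0.554,0],[-0.371,-0.554,0],[-0.371,-0.554,0],[0,0,0]],"turn":[[0,0,0],[0,0,0],[0,0,0],[0,0,0]],"grip":[0.2,0.2,0.2,0.2]}'
python3 -m creep '{"translation":[[0,0,0],[0,0,0],[0,0,0],[0,0,0]],"turn":[[0,0,-0.0495],[0,0,-0.0495],[0,0,-0.0495],[0,0,0]],"grip":[0.2,0.2,0.2,0.2]}'
python3 - <<'E'
from m import *
o=st();print(np.round(o['qpos'],1))
for n in ('top',):
    c=cam(n); H,S,V=masks(c); P=cloud(c); M=mats(c); z=P[...,2]
    rim=(V<60)&M&(z>.062)&(z<.08)
    for b in blobs(c,cv2.morphologyEx(rim.astype(np.uint8),cv2.MORPH_CLOSE,np.ones((5,5))),.07,100): print('rim',np.round(b[:2],4),np.round(b[2:5],1))
c=cam('wrist');save(c,'w4');print(proj(c,[.5209,-.1987,.014]))
rows([.5209,-.1987,.023],[180,0,176.8])
E
```

```text
time_s: 13.08
tool_pos: [0.5101, -0.041, 0.2079]
tool_rot: [-180.0, 0.1, 150.0]
force: [0.9, 0.5, -1.3]
grip_width: 0.0356
grasp_force: 30.0
time_s: 13.58
tool_pos: [0.52, -0.205, 0.2071]
tool_rot: [-180.0, 0.0, 149.5]
force: [-0.2, 1.2, -0.9]
grip_width: 0.0356
grasp_force: 30.0
time_s: 14.08
tool_pos: [0.5209, -0.1983, 0.2075]
tool_rot: [180.0, 0.0, 176.7]
force: [0.2, -0.5, -1.4]
grip_width: 0.0362
grasp_force: 30.0
t 14.07 pos [ 0.5209 -0.1983  0.2075] rot [1.7998e+02 5.0000e-02 1.7671e+02] F [ 0.2 -0.5 -1.4] w 0.0362 gf 30.0
[ 78.5  21.8 -73.5  96.   21.3  78.3  88.4]
rim [ 0.5617 -0.1382] [200.5 163.3  86.6]
[316.12744341 219.20659743]
shift 4 x [-0.0, 0.001, 0.576]  then turn 1 x [-0.0001, 0.0002, -0.001]
```

View pics/w4.png

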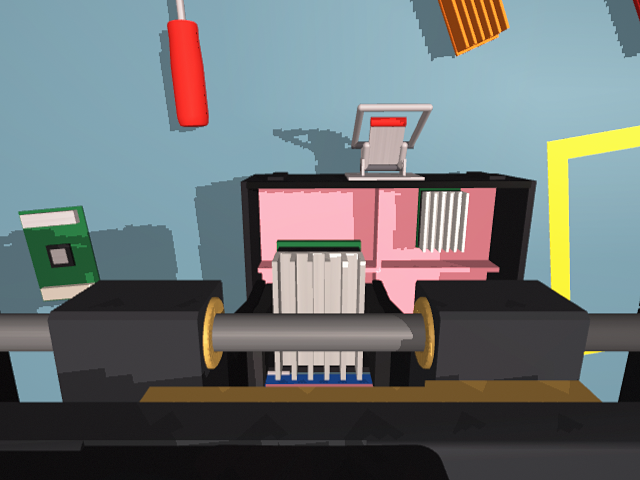

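The wrist picture shows module B (440,220) in the front left compartment. Module A is held over the front right compartment, whose target is at (316,219). The gripper is turned half round, so I'll check clearance to the lid before going down.

```bash
python3 - <<'E'
from m import *
c=cam('wrist');print('campos',-c['R'].T@c['t'])
for n in ('top','scene'):
    c=cam(n);H,S,V=masks(c);P=cloud(c);bl=(H>105)&(H<125)&(S>120)&(P[...,1]<.0)&(P[...,1]>-.3)&(P[...,0]>.6)&(P[...,0]<.76)
    p=P[bl]
    for z0 in np.arange(.08,.25,.03):
        q=p[(p[:,2]>z0)&(p[:,2]<z0+.03)]
        if len(q)>5: print(n,z0.round(2),len(q),np.percentile(q[:,0],[3,50,97]).round(3))
E
```

```text
campos [ 0.45182097 -0.19310649  0.36983697]
top 0.08 30 [0.637 0.649 0.652]
top 0.11 34 [0.64  0.652 0.656]
top 0.14 38 [0.644 0.656 0.66 ]
top 0.17 39 [0.648 0.659 0.663]
top 0.2 401 [0.653 0.669 0.684]
top 0.23 373 [0.657 0.669 0.681]
scene 0.08 141 [0.653 0.667 0.674]
scene 0.11 166 [0.658 0.67  0.677]
scene 0.14 183 [0.66  0.674 0.681]
scene 0.17 206 [0.665 0.677 0.684]
scene 0.2 593 [0.661 0.677 0.686]
scene 0.23 407 [0.659 0.671 0.684]
```

```bash
python3 -m creep '{"translation":[[0,0,0.7],[0,0,0.7],[0,0,0.5],[0,0,0.3],[0,0,0.09]],"turn":[[0,0,0],[0,0,0],[0,0,0],[0,0,0],[0,0,0]],"grip":[0.2,0.2,0.2,0.2,0.2]}'
python3 -m creep '{"translation":[[0,0,0],[0,0,0],[0,0,0]],"turn":[[0,0,0],[0,0,0],[0,0,0]],"grip":[0.2,0.6,0.6]}'
python3 -m creep '{"translation":[[0,0,-0.6],[0,0,-0.7],[0,0,-0.7],[0,0,-0.5],[0,0,0]],"turn":[[0,0,0],[0,0,0],[0,0,0],[0,0,0],[0,0,0]],"grip":[0.6,0.6,0.6,0.6,0.6]}'
python3 - <<'E'
from m import *
o=st();print(np.round(o['qpos'],1)); c=cam('wrist')
for b in fins(c,.040,.03,.05): print(np.round(b[:2],4),np.round(b[2:5],1),b[5].round())
E
```

```text
time_s: 14.95
tool_pos: [0.5203, -0.1993, 0.0226]
tool_rot: [180.0, -0.1, 176.7]
force: [1.0, -1.0, 0.9]
grip_width: 0.0358
grasp_force: 30.0
time_s: 15.32
tool_pos: [0.5215, -0.2, 0.0246]
tool_rot: [-179.9, 0.1, 176.7]
force: [0.0, 0.3, 0.0]
grip_width: 0.0477
grasp_force: 0.0
time_s: 15.95
tool_pos: [0.5228, -0.1997, 0.2272]
tool_rot: [-179.8, 0.3, 176.7]
force: [0.7, -0.1, -0.8]
grip_width: 0.0521
grasp_force: 0.0
t 15.95 pos [ 0.5228 -0.1997  0.2272] rot [-179.81    0.35  176.7 ] F [ 0.7 -0.1 -0.8] w 0.0521 gf 0.0
[ 78.8  20.7 -73.7  94.4  20.3  79.8  89.3]
[ 0.5204 -0.1981] [50.9 34.3 -2.6] [319. 216.]
[ 0.5247 -0.0914] [50.3 37.9 -3.3] [440. 214.]
[ 0.4669 -0.1421] [57.6 31.6 87.9] [381. 153.]
```

Both modules lie flat in their compartments. Next I'll go over the lid and behind it, turning to yaw 90.

```bash
python3 -m creep '{"translation":[[0,0,-0.5],[0,0,-0.5],[0,0,0],[0,0,0],[0,0,0]],"turn":[[0,0,0],[0,0,0],[0,0,0.0535],[0,0,0.0535],[0,0,0.0535]],"grip":[0,0,0,0,0]}'
python3 -m creep '{"translation":[[0,0,0],[0,0,0],[0,0,0],[0,0,0],[0,0,0]],"turn":[[0,0,0.0535],[0,0,0.0535],[0,0,0.0535],[0,0,0.0535],[0,0,0.0535]],"grip":[0,0,0,0,0]}'
python3 -m creep '{"translation":[[0,0,0]],"turn":[[0,0,0.0535]],"grip":[0]}'
python3 - <<'E'
from h import *
o=st();print(np.round(o['qpos'],1)); rows([.75,-.155,.30],[180,0,90])
E
```

```text
time_s: 16.62
tool_pos: [0.5199, -0.1996, 0.3019]
tool_rot: [-180.0, -0.1, 147.5]
force: [-0.7, 0.4, 0.6]
grip_width: 0.0106
grasp_force: 0.0
time_s: 17.25
tool_pos: [0.5198, -0.1995, 0.3017]
tool_rot: [-179.9, -0.1, 99.4]
force: [-0.1, 0.3, 0.8]
grip_width: 0.0006
grasp_force: 0.0
time_s: 17.38
tool_pos: [0.5198, -0.1995, 0.3017]
tool_rot: [-179.9, -0.0, 89.7]
force: [0.1, -0.8, -0.3]
grip_width: 0.0001
grasp_force: 0.0
t 17.38 pos [ 0.5198 -0.1995  0.3017] rot [-1.7986e+02 -5.0000e-02  8.9720e+01] F [ 0.1 -0.8 -0.3] w 0.0001 gf 0.0
[ 69.3  11.9 -58.6  87.7  10.1  86.2  10.3]
shift 5 x [0.114, 0.575, 0.003]  then turn 1 x [-0.0008, -0.0003, -0.0016]
```

```bash
python3 -m creep '{"translation":[[0.114,0.575,0],[0.114,0.575,0],[0.114,0.575,0],[0.114,0.575,0],[0.114,0.575,0]],"turn":[[0,0,0],[0,0,0],[0,0,0],[0,0,0],[0,0,0]],"grip":[0,0,0,0,0]}'
python3 -m creep '{"translation":[[0,0,0],[0,0,0.65],[0,0,0.65],[0,-0.35,0],[0,-0.32,0]],"turn":[[0,0,0],[0,0,0],[0,0,0],[0,0,0],[0,0,0]],"grip":[0,0,0,0,0]}'
python3 - <<'E'
from h import *
o=st();print(np.round(o['qpos'],1)); rows([.696,-.155,.195],[180,0,90])
E
```

```text
time_s: 18.0
tool_pos: [0.7516, -0.1538, 0.3008]
tool_rot: [-179.8, 0.0, 90.0]
force: [0.6, -1.1, 1.7]
grip_width: 0.0003
grasp_force: 0.0
time_s: 18.62
tool_pos: [0.6945, -0.1545, 0.1969]
tool_rot: [-179.8, 0.0, 90.0]
force: [5.6, 0.1, 1.9]
grip_width: 0.0004
grasp_force: 1.8
t 18.62 pos [ 0.6945 -0.1545  0.1969] rot [-179.79    0.     90.01] F [5.6 0.1 1.9] w 0.0004 gf 1.8
[ 44.2  36.5 -53.8  73.3  28.9  84.1  -6.8]
shift 1 x [-0.006, 0.019, 0.024]  then turn 1 x [-0.0012, 0.0, 0.0]
```

Contact with the lid. I'll follow its arc down.

```bash
python3 -m creep '{"translation":[[0,-0.325,0],[0,-0.325,0.02],[0,-0.28,0.04],[0,-0.27,0.04],[0,-0.23,0.16]],"turn":[[0,0,0],[0,0,0],[0,0,0],[0,0,0],[0,0,0]],"grip":[0,0,0,0,0]}'
python3 -m creep '{"translation":[[0,-0.23,0.165],[0,-0.16,0.235],[0,-0.16,0.24],[0,-0.06,0.21],[0,-0.06,0.21]],"turn":[[0,0,0],[0,0,0],[0,0,0],[0,0,0],[0,0,0]],"grip":[0,0,0,0,0]}'
python3 - <<'E'
from h import *
o=st();c=cam('scene');save(c,'s1',(180,80,420,260),3)
E
```

```text
time_s: 19.25
tool_pos: [0.5814, -0.1543, 0.1786]
tool_rot: [180.0, 0.1, 90.0]
force: [2.3, 0.3, 2.0]
grip_width: 0.0005
grasp_force: 0.9
time_s: 19.88
tool_pos: [0.5282, -0.1545, 0.0927]
tool_rot: [-180.0, 0.1, 90.0]
force: [-0.8, -1.8, 11.3]
grip_width: 0.0006
grasp_force: 6.5
t 19.88 pos [ 0.5282 -0.1545  0.0927] rot [-1.7997e+02  5.0000e-02  9.0000e+01] F [-0.8 -1.8 11.3] w 0.0006 gf 6.5
```

View pics/s1.png

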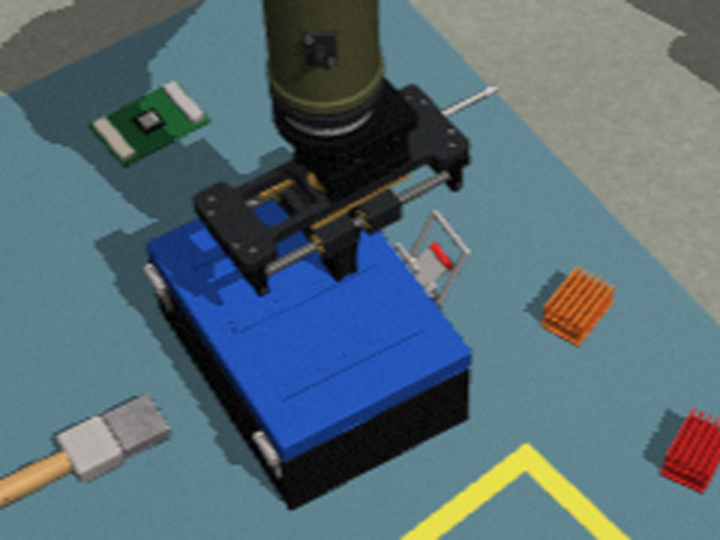

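The lid is shut, with the finger resting on it at 11 N. The bail at crop (445,260) has fallen outwards. I'll retreat and measure the case and latch.

```bash
python3 -m creep '{"translation":[[0,0,-0.6],[0,0,-0.7],[0,0,-0.5],[0,0,0],[0,0,0]],"turn":[[0,0,0],[0,0,0],[0,0,0],[0,0,0.055],[0,0,0.055]],"grip":[0,0,0,0,0]}'
python3 -m creep '{"translation":[[0,0,0],[0,0,0],[0,0,0],[0,0,0],[0,0,0]],"turn":[[0,0,0.055],[0,0,0.055],[0,0,0.055],[0,0,0.055],[0,0,0.055]],"grip":[0,0,0,0,0]}'
python3 -m creep '{"translation":[[0,0,0],[0,0,0],[0,0,0]],"turn":[[0,0,0.055],[0,0,0.055],[0,0,0]],"grip":[0,0,0]}'
cat >> m.py <<'E'
def lid(c):
    H,S,V=masks(c);P=cloud(c);z=P[...,2]
    m=(H>105)&(H<125)&(S>150)&(z>.08)&(z<.105)&(P[...,0]<.8)
    return blobs(c,cv2.morphologyEx(m.astype(np.uint8),cv2.MORPH_CLOSE,np.ones((15,15))),.092,1000)
E
python3 - <<'E'
from m import *
o=st();print(np.round(o['qpos'],1))
for n in('top','scene','wrist'):
    c=cam(n);save(c,n+'L')
    for b in lid(c): print(n,'lid',np.round(b[:2],4),np.round(b[2:5],1))
    H,S,V=masks(c);P=cloud(c)
    red=((H<6)|(H>174))&(S>120)&(abs(P[...,0]-.44)<.06)&(P[...,1]<-.09)&(P[...,1]>-.2)
    if red.sum()>8: print(n,'red',red.sum(),np.nanmean(P[red],0).round(4))
    bar=(P[...,0]>.39)&(P[...,0]<.47)&(P[...,1]<-.09)&(P[...,1]>-.2)&(P[...,2]>.076)&(P[...,2]<.12)
    if bar.sum()>3: print(n,'bar',bar.sum(),np.nanpercentile(P[bar],[5,50,95],axis=0).round(4).tolist())
E
```

```text
time_s: 20.55
tool_pos: [0.5293, -0.1542, 0.2378]
tool_rot: [179.9, 0.0, 69.9]
force: [0.3, 0.5, -0.1]
grip_width: 0.0007
grasp_force: 0.0
time_s: 21.18
tool_pos: [0.529, -0.1539, 0.237]
tool_rot: [-180.0, 0.0, 20.4]
force: [-0.6, 0.2, 0.1]
grip_width: 0.0001
grasp_force: 0.0
time_s: 21.55
tool_pos: [0.529, -0.1539, 0.2372]
tool_rot: [-180.0, 0.0, 1.1]
force: [0.4, 0.6, 0.5]
grip_width: 0.0003
grasp_force: 0.0
t 21.55 pos [ 0.529  -0.1539  0.2372] rot [-1.80e+02  2.00e-02  1.06e+00] F [0.4 0.6 0.5] w 0.0003 gf 0.0
[ 59.1  10.8 -51.   94.7   8.5  78.6 -82.1]
top lid [ 0.5628 -0.1048] [162.2 133.5  -3.2]
top red 21 [ 0.4405 -0.1421  0.0605]
top bar 51 [[0.4287, -0.1624, 0.079], [0.4313, -0.1433, 0.0853], [0.4687, -0.1162, 0.09]]
scene lid [ 0.5627 -0.1455] [229.3 165.2  87. ]
scene red 27 [ 0.4362 -0.1464  0.0534]
scene bar 52 [[0.4298, -0.1652, 0.0767], [0.4335, -0.1397, 0.0852], [0.4398, -0.1175, 0.0886]]
wrist lid [ 0.5633 -0.147 ] [219.4 161.1  86.9]
```

```bash
python3 - <<'E'
from h import *
rows([.403,-.140,.22],[180,0,-3])
E
python3 -m creep '{"translation":[[-0.52,-0.055,0.07],[-0.52,-0.055,0.07],[-0.52,-0.055,0.07],[0,0,0],[0,0,0]],"turn":[[0,0,0.0225],[0,0,0],[0,0,0],[0,0,0],[0,0,0]],"grip":[0,0,0,0,0]}'
python3 - <<'E'
from h import *
o=st();print(np.round(o['qpos'],1));rows([.403,-.140,.075],[180,0,-3])
E
```

```text
shift 3 x [-0.524, -0.068, 0.073]  then turn 1 x [-0.0, 0.0001, 0.0228]
time_s: 22.32
tool_pos: [0.4055, -0.1372, 0.2214]
tool_rot: [179.9, -0.1, -3.0]
force: [0.1, 0.0, -0.2]
grip_width: 0.0002
grasp_force: 0.0
t 22.32 pos [ 0.4055 -0.1372  0.2214] rot [ 1.7993e+02 -8.0000e-02 -3.0500e+00] F [ 0.1  0.  -0.2] w 0.0002 gf 0.0
[ 68.5 -10.8 -46.9 111.1  -8.1  76.3 -69.1]
shift 3 x [-0.011, 0.012, 0.61]  then turn 1 x [0.0004, -0.0004, -0.0003]
```

```bash
python3 -m creep '{"translation":[[-0.03,0.03,0.6],[0,0,0.6],[0,0,0.45],[0,0,0.18],[0,0,0]],"turn":[[0,0,0],[0,0,0],[0,0,0],[0,0,0],[0,0,0]],"grip":[0,0,0,0,0]}'
python3 -m creep '{"translation":[[0.15,0,0],[0.15,0,0],[0.12,0,0],[0.1,0,0],[0.08,0,0]],"turn":[[0,0,0],[0,0,0],[0,0,0],[0,0,0],[0,0,0]],"grip":[0,0,0,0,0]}'
python3 - <<'E'
from m import *
o=st();print(np.round(o['qpos'],1))
r=np.radians(-3.1);R=np.array([[np.cos(r),-np.sin(r)],[np.sin(r),np.cos(r)]])
print('tool in case mm',(R.T@(o['tool_pos'][:2]-np.array([.564,-.147]))*1000).round(1))
E
```

```text
time_s: 22.95
tool_pos: [0.4028, -0.1386, 0.0743]
tool_rot: [-179.9, 0.0, -3.0]
force: [-0.1, 0.2, 0.6]
grip_width: 0.0003
grasp_force: 0.0
time_s: 23.58
tool_pos: [0.4507, -0.1418, 0.0746]
tool_rot: [-180.0, -0.0, -3.1]
force: [-1.0, 0.8, 1.1]
grip_width: 0.0006
grasp_force: 0.0
t 23.57 pos [ 0.4507 -0.1418  0.0746] rot [-180.     -0.     -3.09] F [-1.   0.8  1.1] w 0.0006 gf 0.0
[ 63.9   9.1 -52.3 116.    8.4  58.7 -85.5]
tool in case mm [-113.5   -0.9]
```

```bash
python3 -m creep '{"translation":[[0.05,0,0],[0.03,0,0],[0,0,0],[-0.2,0,0],[-0.2,0,0]],"turn":[[0,0,0],[0,0,0],[0,0,0],[0,0,0],[0,0,0]],"grip":[0,0,0,0,0]}'
python3 -m creep '{"translation":[[-0.2,0,-0.4],[0,0,-0.6],[0,0,-0.6],[0,0,0]],"turn":[[0,0,0],[0,0,0],[0,0,0],[0,0,0]],"grip":[0,0,0,0]}'
python3 - <<'E'
from m import *
o=st();c=cam('wrist');save(c,'w5')
P=cloud(c); print(lid(c))
r=np.radians(-3.1);R=np.array([[np.cos(r),-np.sin(r)],[np.sin(r),np.cos(r)]])
Q=np.concatenate([(P[...,:2]-[.564,-.147])@R,P[...,2:]],-1)*1000
b=(Q[...,0]>-140)&(Q[...,0]<-83)&(abs(Q[...,1])<30)&(Q[...,2]>79)
print(b.sum(),np.nanpercentile(Q[b],[5,50,95],axis=0).round(1).tolist() if b.sum() else '')
E
```

```text
time_s: 24.2
tool_pos: [0.4239, -0.1402, 0.0744]
tool_rot: [-180.0, 0.0, -3.1]
force: [0.5, -0.4, -0.7]
grip_width: 0.0005
grasp_force: 0.0
time_s: 24.7
tool_pos: [0.4107, -0.1406, 0.206]
tool_rot: [179.7, -0.3, -3.1]
force: [0.1, -0.2, -0.7]
grip_width: 0.0005
grasp_force: 0.0
t 24.7 pos [ 0.4107 -0.1406  0.206 ] rot [179.71  -0.34  -3.13] F [ 0.1 -0.2 -0.7] w 0.0005 gf 0.0
[(0.523231689453125, -0.14486610412597656, 219.4139862060547, 81.28656768798828, 86.84612274169922, array([317.00422833,  65.78646934]))]
66357 [[-130.8, -27.1, 289.1], [-128.3, 0.1, 304.8], [-116.3, 27.1, 324.2]]
```

View pics/w5.png

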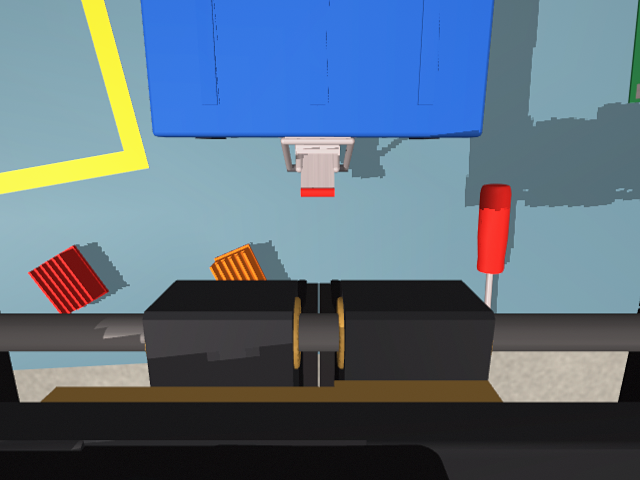

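The bail bar (284–352, 140) now leans on the lid front, above the keeper. The red lever tip is at (318,192). I'll tilt the tool 12° and press the lever along its arc.

```bash
python3 -m creep '{"translation":[[0,0,0],[0,0,0],[0,0,0]],"turn":[[0,0.034,0],[0,0.034,0],[0,0,0]],"grip":[0,0,0]}'
python3 - <<'E'
from h import *
o=st();print(np.round(o['qpos'],1))
R=Rn.from_euler('xyz',o['tool_rot'],degrees=True)
r=np.radians(-3.1);C=np.array([[np.cos(r),-np.sin(r)],[np.sin(r),np.cos(r)]])
p=o['tool_pos']
for x,z in [(-122,90),(-124,66),(-127,40),(-126.5,21.7),(-117.4,10.6),(-115,8.5)]:
    q=np.r_[C@[x/1000,0]+[.564,-.147],z/1000]
    print((x,z),q.round(4),(R.inv().apply(q-p)/.08).round(3)); p=q
E
```

```text
time_s: 25.12
tool_pos: [0.4067, -0.1392, 0.2039]
tool_rot: [179.5, -8.6, -2.9]
force: [-0.1, 1.0, 1.2]
grip_width: 0.0001
grasp_force: 0.0
t 25.12 pos [ 0.4067 -0.1392  0.2039] rot [179.49  -8.57  -2.94] F [-0.1  1.   1.2] w 0.0001 gf 0.0
[ 57.4 -16.5 -33.8 118.8 -12.7  67.2 -64.7]
(-122, 90) [ 0.4422 -0.1404  0.09  ] [ 0.226 -0.02   1.473]
(-124, 66) [ 0.4402 -0.1403  0.066 ] [-0.069 -0.003  0.293]
(-127, 40) [ 0.4372 -0.1401  0.04  ] [-0.086 -0.003  0.316]
(-126.5, 21.7) [ 0.4377 -0.1402  0.0217] [-0.028 -0.002  0.227]
(-117.4, 10.6) [ 0.4468 -0.1407  0.0106] [ 0.092 -0.001  0.154]
(-115, 8.5) [ 0.4492 -0.1408  0.0085] [ 0.026 -0.     0.03 ]
```

```bash
python3 -m creep '{"translation":[[0.12,0,0.5],[0.11,-0.02,0.5],[0,0,0.47],[0,0,0],[0,0,0]],"turn":[[0,0,0],[0,0,0],[0,0,0],[0,0.019,0],[0,0,0]],"grip":[0,0,0,0,0]}'
python3 - <<'E'
from h import *
o=st();print(np.round(o['qpos'],1))
R=Rn.from_euler('xyz',o['tool_rot'],degrees=True)
r=np.radians(-3.1);C=np.array([[np.cos(r),-np.sin(r)],[np.sin(r),np.cos(r)]])
p=o['tool_pos']
for x,z in [(-124,66),(-127,40),(-126.5,21.7),(-117.4,10.6),(-115,8.5)]:
    q=np.r_[C@[x/1000,0]+[.564,-.147],z/1000]
    print((x,z),q.round(4),(R.inv().apply(q-p)/.08).round(3)); p=q
E
```

```text
time_s: 25.75
tool_pos: [0.4421, -0.142, 0.0901]
tool_rot: [179.5, -11.9, -3.1]
force: [0.2, 0.3, -0.2]
grip_width: 0.0007
grasp_force: 0.0
t 25.75 pos [ 0.4421 -0.142   0.0901] rot [179.5  -11.89  -3.1 ] F [ 0.2  0.3 -0.2] w 0.0007 gf 0.0
[ 58.7  -6.2 -40.  125.9  -9.   47.6 -69.3]
(-124, 66) [ 0.4402 -0.1403  0.066 ] [-0.087 -0.022  0.289]
(-127, 40) [ 0.4372 -0.1401  0.04  ] [-0.104 -0.003  0.31 ]
(-126.5, 21.7) [ 0.4377 -0.1402  0.0217] [-0.041 -0.002  0.225]
(-117.4, 10.6) [ 0.4468 -0.1407  0.0106] [ 0.083 -0.001  0.159]
(-115, 8.5) [ 0.4492 -0.1408  0.0085] [ 0.024 -0.     0.032]
```

Reach is fine, so I'll press the first part.

```bash
python3 -m creep '{"translation":[[-0.087,-0.02,0.289],[-0.05,0,0.155],[-0.05,0,0.155],[0,0,0]],"turn":[[0,0,0],[0,0,0],[0,0,0],[0,0,0]],"grip":[0,0,0,0]}'
python3 -m creep '{"translation":[[-0.02,0,0.11],[-0.02,0,0.115],[0.04,0,0.08],[0.043,0,0.08],[0.024,0,0.03]],"turn":[[0,0,0],[0,0,0],[0,0,0],[0,0,0],[0,0,0]],"grip":[0,0,0,0,0]}'
python3 - <<'E'
from m import *
o=st();print(np.round(o['qpos'],1))
r=np.radians(-3.1);R=np.array([[np.cos(r),-np.sin(r)],[np.sin(r),np.cos(r)]])
print('tool in case mm',(R.T@(o['tool_pos'][:2]-np.array([.564,-.147]))*1000).round(1))
E
```

```text
time_s: 26.25
tool_pos: [0.4391, -0.141, 0.0412]
tool_rot: [179.4, -12.1, -3.1]
force: [0.2, -0.5, -0.0]
grip_width: 0.0004
grasp_force: 0.0
time_s: 26.88
tool_pos: [0.4501, -0.1424, 0.0108]
tool_rot: [179.4, -11.8, -3.0]
force: [-23.1, 4.4, 42.4]
grip_width: 0.0004
grasp_force: 21.6
t 26.88 pos [ 0.4501 -0.1424  0.0108] rot [179.37 -11.83  -3.05] F [-23.1   4.4  42.4] w 0.0004 gf 21.6
[ 56.9   4.4 -41.5 128.8   1.6  36.2 -78.4]
tool in case mm [-113.9   -1.6]
```

```bash
python3 -m creep '{"translation":[[-0.05,0,-0.1],[-0.1,0,-0.25],[0,0,-0.5],[0,0,-0.5],[0,0,-0.5]],"turn":[[0,0,0],[0,0,0],[0,0,0],[0,-0.034,0],[0,-0.034,0]],"grip":[0,0,0,0,0]}'
python3 - <<'E'
from m import *
o=st();c=cam('wrist');save(c,'w6',(220,80,460,260),3);print(lid(c))
c=cam('top'); 
for b in lid(c): print(np.round(b[:2],4),np.round(b[2:5],1))
c=cam('scene'); 
for b in lid(c): print(np.round(b[:2],4),np.round(b[2:5],1))
E
```

```text
time_s: 27.5
tool_pos: [0.4115, -0.139, 0.1545]
tool_rot: [179.3, 0.4, -3.3]
force: [0.5, 0.1, -0.2]
grip_width: 0.0004
grasp_force: 0.0
t 27.5 pos [ 0.4115 -0.139   0.1545] rot [179.27   0.37  -3.27] F [ 0.5  0.1 -0.2] w 0.0004 gf 0.0
[(0.51481396484375, -0.14448594665527345, 217.9135284423828, 65.39363861083984, 86.81782531738281, array([318.44363636,  64.95727273]))]
[ 0.5604 -0.1477] [219.5 161.7  86.9]
[ 0.5635 -0.1449] [227.8 164.9  86.9]
```

View pics/w6.png

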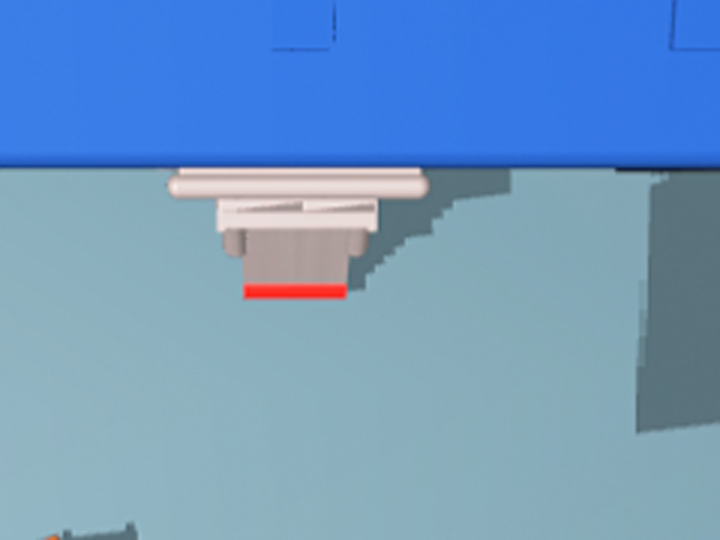

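The bar (300,186) sits between lip and lid, and the lever points down with its red tip at (295,292). The latch is closed. Next I'll move to the right side of the case with the gripper open for a two-point push.

```bash
python3 - <<'E'
from m import *
c=cam('wrist');H,S,V=masks(c);P=cloud(c)
r=np.radians(-3.1);R=np.array([[np.cos(r),-np.sin(r)],[np.sin(r),np.cos(r)]])
Q=np.concatenate([(P[...,:2]-[.563,-.147])@R,P[...,2:]],-1)*1000
m=((H<6)|(H>174))&(S>120)&(abs(Q[...,0]+115)<25)&(abs(Q[...,1])<25); print('red tip',np.nanmean(Q[m],0).round(1))
b=(Q[...,0]>-96)&(Q[...,0]<-83.5)&(abs(Q[...,1])<26)&(Q[...,2]>60)&(Q[...,2]<120); print('bar',np.nanpercentile(Q[b],[10,50,95],axis=0).round(1).tolist())
rows([.554,-.305,.26])
E
```

```text
red tip [-110.7    0.2   10.1]
bar [[-90.7, -15.0, 73.5], [-86.8, -0.0, 78.0], [-83.9, 19.6, 79.5]]
shift 5 x [0.374, 0.399, -0.264]
```

```bash
python3 -m creep '{"translation":[[0,0,-0.7],[0,0,-0.62],[0.468,0.5,0],[0.468,0.5,0],[0.468,0.5,0]],"turn":[[0,0,0],[0,0,0],[0,0,0],[0,0,0],[0,0,0]],"grip":[0,0.5,1,1,1]}'
python3 -m creep '{"translation":[[0.468,0.5,0],[0,0,0],[0,0,0],[0,0,0],[0,0,0]],"turn":[[0,0,-0.05],[0,0,-0.05],[0,0,-0.05],[0,0,-0.05],[0,0,-0.05]],"grip":[1,1,1,1,1]}'
python3 -m creep '{"translation":[[0,0,0],[0,0,0],[0,0,0],[0,0,0],[0,0,0]],"turn":[[0,0,-0.05],[0,0,-0.05],[0,0,-0.05],[0,0,-0.05],[0,0,-0.05]],"grip":[1,1,1,1,1]}'
python3 - <<'E'
from m import *
o=st();print(np.round(o['qpos'],1));c=cam('top');save(c,'t2')
for n in('top','scene','wrist'):
    c=cam(n)
    for b in lid(c): print(n,np.round(b[:2],4),np.round(b[2:5],1))
rows([.554,-.305,.04],[180,0,86.9])
E
```

```text
time_s: 28.32
tool_pos: [0.5185, -0.2648, 0.2581]
tool_rot: [179.4, 0.3, -3.2]
force: [0.6, 0.4, 1.6]
grip_width: 0.0326
grasp_force: 0.0
time_s: 28.95
tool_pos: [0.5527, -0.305, 0.2577]
tool_rot: [179.9, 0.6, 42.1]
force: [-0.2, 0.6, 0.2]
grip_width: 0.0816
grasp_force: 0.0
time_s: 29.58
tool_pos: [0.5527, -0.305, 0.2578]
tool_rot: [-179.7, 0.5, 87.2]
force: [-0.3, -0.5, -0.4]
grip_width: 0.0869
grasp_force: 0.0
t 29.57 pos [ 0.5527 -0.305   0.2578] rot [-179.69    0.54   87.16] F [-0.3 -0.5 -0.4] w 0.0869 gf 0.0
[ 67.7  24.1 -56.   81.4  20.5  85.    9.4]
top [ 0.5604 -0.1477] [219.5 161.7  86.9]
scene [ 0.5636 -0.1456] [226.4 164.9  86.7]
wrist [ 0.5602 -0.1968] [160.6 119.2  -3.3]
shift 4 x [0.008, 0.006, 0.684]  then turn 1 x [-0.0013, 0.0031, -0.0013]
```

```bash
python3 -m creep '{"translation":[[0,0,0.7],[0,0,0.7],[0,0,0.7],[0,0,0.5],[0,0,0.13]],"turn":[[-0.0013,0.0031,0],[0,0,0],[0,0,0],[0,0,0],[0,0,0]],"grip":[1,1,1,1,1]}'
python3 -m creep '{"translation":[[0.2,0.015,0],[0.15,0.015,0],[0.06,0,0],[0.06,0,0],[0,0,0]],"turn":[[0,0,0],[0,0,0],[0,0,0],[0,0,0],[0,0,0]],"grip":[1,1,1,1,1]}'
python3 - <<'E'
from h import *
o=st();print(np.round(o['qpos'],1))
E
```

```text
time_s: 30.4
tool_pos: [0.5516, -0.3054, 0.0386]
tool_rot: [-179.8, -0.1, 86.7]
force: [0.1, -0.4, 1.1]
grip_width: 0.0868
grasp_force: 0.0
time_s: 31.02
tool_pos: [0.5589, -0.2701, 0.0427]
tool_rot: [179.8, 0.2, 86.8]
force: [0.3, -1.4, 1.0]
grip_width: 0.0871
grasp_force: 1.0
t 31.02 pos [ 0.5589 -0.2701  0.0427] rot [1.7982e+02 1.6000e-01 8.6780e+01] F [ 0.3 -1.4  1. ] w 0.0871 gf 1.0
[ 62.9  32.7 -51.2  97.3  28.2  63.5   0.1]
```

```bash
python3 -m creep '{"translation":[[0.12,0,0],[0.25,0,0],[0.25,0.005,0],[0.25,0.008,0],[0.25,0.01,0]],"turn":[[0,0,0],[0,0,-0.0035],[0,0,-0.0035],[0,0,-0.0035],[0,0,-0.0035]],"grip":[1,1,1,1,1]}'
python3 -m creep '{"translation":[[0.25,0.012,0],[0.25,0.015,0],[0.25,0.018,0],[0.12,0.01,0],[0,0,0]],"turn":[[0,0,-0.0035],[0,0,-0.0035],[0,0,-0.0035],[0,0,-0.0035],[0,0,0]],"grip":[1,1,1,1,1]}'
cat >> m.py <<'E'
def mark(c):
    H,S,V=masks(c); P=cloud(c)
    y=(H>20)&(H<38)&(S>110)&mats(c)&(V>120)&(P[...,2]<.02)
    return y
E
python3 - <<'E'
from m import *
o=st();print(np.round(o['qpos'],1))
for n in('top','scene','wrist'):
    c=cam(n); 
    for b in lid(c): print(n,np.round(b[:2],4),np.round(b[2:5],1))
    for b in blobs(c,mark(c),0,300): print('mark',np.round(b[:2],4),np.round(b[2:5],1))
E
```

```text
time_s: 31.65
tool_pos: [0.564, -0.1881, 0.0427]
tool_rot: [179.8, 0.6, 89.0]
force: [0.2, -15.0, 2.5]
grip_width: 0.0869
grasp_force: 7.5
time_s: 32.28
tool_pos: [0.5691, -0.1149, 0.0427]
tool_rot: [179.8, 0.4, 91.7]
force: [1.2, -9.0, 4.8]
grip_width: 0.0873
grasp_force: 4.4
t 32.27 pos [ 0.5691 -0.1149  0.0427] rot [179.81   0.42  91.66] F [ 1.2 -9.   4.8] w 0.0873 gf 4.4
[ 53.3  29.4 -55.1 103.1  27.6  61.8 -10.2]
top [0.56   0.0155] [196.3 161.4 -88.8]
mark [0.5576 0.1607] [278.7 218.7 -83.6]
scene [0.5634 0.0093] [223.1 165.2 -88.2]
mark [0.5557 0.1596] [280.2 220.3 -83.6]
wrist [ 0.5638 -0.0526] [161.5  85.    1.7]
```

```bash
python3 -m creep '{"translation":[[0.12,0.006,0],[0.25,0.014,0],[0.25,0.017,0],[0.25,0.02,0],[0.25,0.024,0]],"turn":[[0,0,-0.0034],[0,0,-0.0034],[0,0,-0.0034],[0,0,-0.0034],[0,0,-0.0034]],"grip":[1,1,1,1,1]}'
python3 -m creep '{"translation":[[0.25,0.027,0],[0.25,0.03,0],[0.12,0.015,0],[0,0,0]],"turn":[[0,0,-0.0034],[0,0,-0.0034],[0,0,-0.0034],[0,0,0]],"grip":[1,1,1,1]}'
python3 - <<'E'
from m import *
o=st();print(np.round(o['qpos'],1))
for n in('top','scene','wrist'):
    c=cam(n); save(c,n+'P')
    for b in lid(c): print(n,np.round(b[:2],4),np.round(b[2:5],1))
    for b in blobs(c,mark(c),0,300): print('mark',np.round(b[:2],4),np.round(b[2:5],1))
E
```

```text
time_s: 33.05
tool_pos: [0.5714, -0.0296, 0.0427]
tool_rot: [179.9, 0.8, 94.5]
force: [1.0, -17.5, 6.2]
grip_width: 0.0873
grasp_force: 8.9
time_s: 33.55
tool_pos: [0.5728, 0.0241, 0.0426]
tool_rot: [179.8, 0.5, 96.5]
force: [2.3, -10.6, 6.8]
grip_width: 0.0868
grasp_force: 5.4
t 33.55 pos [0.5728 0.0241 0.0426] rot [179.81   0.5   96.5 ] F [  2.3 -10.6   6.8] w 0.0868 gf 5.4
[ 41.3  29.5 -57.3 104.1  28.6  62.  -20.1]
top [0.5524 0.1574] [191.1 160.9 -83.4]
mark [0.555  0.1832] [233.1 218.6 -83.5]
scene [0.5571 0.1491] [214.3 166.3 -83.4]
mark [0.5558 0.1595] [280.3 220.2 -83.5]
wrist [0.5624 0.0858] [161.6  84.9   6.5]
```

```bash
python3 -m creep '{"translation":[[0.07,0.005,0],[0.07,0.005,0],[0.07,0.005,0],[0,0,0]],"turn":[[0,0,0],[0,0,0],[0,0,0],[0,0,0]],"grip":[1,1,1,1]}'
python3 -m creep '{"translation":[[-0.3,0,0],[-0.4,0,-0.2],[-0.3,0,-0.7],[0,0,-0.7],[0,0,-0.7]],"turn":[[0,0,0],[0,0,0],[0,0,0],[0,0,0],[0,0,0]],"grip":[1,1,1,1,1]}'
python3 -m creep '{"translation":[[-0.7,0,-0.3],[-0.7,0,0],[-0.7,0,0],[-0.5,0,0],[0,0,0]],"turn":[[0,0,0],[0,0,0],[0,0,0],[0,0,0],[0,0,0]],"grip":[1,1,1,1,1]}'
python3 - <<'E'
from m import *
o=st()
for n in('top','scene'):
    c=cam(n); save(c,n+'Q',None,1.25)
    for b in lid(c): print(n,np.round(b[:2],4),np.round(b[2:5],1))
    y=cv2.morphologyEx(mark(c).astype(np.uint8),cv2.MORPH_CLOSE,np.ones((3,3)))
    for b in blobs(c,y,0,300): print('mark',np.round(b[:2],4),np.round(b[2:5],1))
E
```

```text
time_s: 34.2
tool_pos: [0.5721, 0.0378, 0.0426]
tool_rot: [179.9, 0.7, 96.4]
force: [1.9, -15.5, 8.0]
grip_width: 0.0867
grasp_force: 7.9
time_s: 34.83
tool_pos: [0.5784, -0.0328, 0.2271]
tool_rot: [180.0, 0.0, 96.7]
force: [0.3, -1.0, 0.2]
grip_width: 0.0871
grasp_force: 0.0
time_s: 35.45
tool_pos: [0.6023, -0.2441, 0.2484]
tool_rot: [-180.0, 0.0, 96.3]
force: [0.7, 0.4, 0.3]
grip_width: 0.0869
grasp_force: 0.0
t 35.45 pos [ 0.6023 -0.2441  0.2484] rot [-1.7999e+02  1.0000e-02  9.6310e+01] F [0.7 0.4 0.3] w 0.0869 gf 0.0
top [0.5533 0.1575] [216.7 161.1 -83.7]
mark [0.5576 0.1603] [279.3 218.5 -83.5]
scene [0.5569 0.1598] [221.6 166.6 -83.8]
mark [0.5558 0.1595] [280.3 220.2 -83.5]
```

View pics/topQ.png

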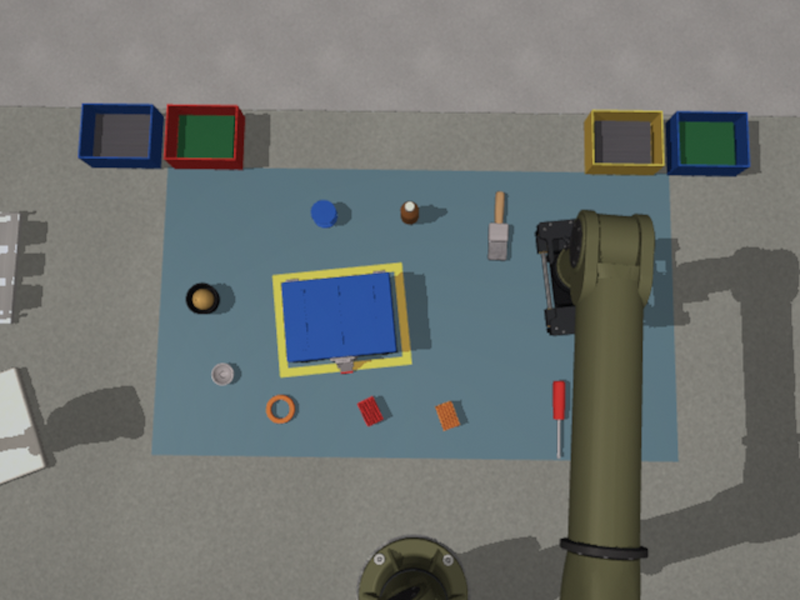

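The case sits squarely in the rectangle (top view 340,318), about 1 mm and 0.2° off, with the latch towards the robot (345,365). One last check of the latch before handing in.

```bash
python3 - <<'E'
from m import *
r=np.radians(6.4);R=np.array([[np.cos(r),-np.sin(r)],[np.sin(r),np.cos(r)]])
for n in('top','scene'):
    c=cam(n);H,S,V=masks(c);P=cloud(c)
    Q=np.concatenate([(P[...,:2]-[.5565,.159])@R,P[...,2:]],-1)*1000
    m=((H<6)|(H>174))&(S>120)&(abs(Q[...,0]+115)<30)&(abs(Q[...,1])<25); print(n,'red',m.sum(),np.nanmean(Q[m],0).round(1) if m.sum() else '')
    t=(abs(Q[...,0])<70)&(abs(Q[...,1])<100); f=(Q[...,0]<-50)&t; k=(Q[...,0]>50)&t
    print('lid z front/back',np.nanmedian(Q[f][:,2]).round(1),np.nanmedian(Q[k][:,2]).round(1))
    if n=='scene':
        u,v=proj(c,[.45,.147,.05]).astype(int); save(c,'latch',(u-50,v-40,u+50,v+40),6)
E
```

```text
top red 12 [-112.4   -0.3    7.1]
lid z front/back 93.0 92.7
scene red 0 
lid z front/back 92.8 92.5
```

View pics/latch.png

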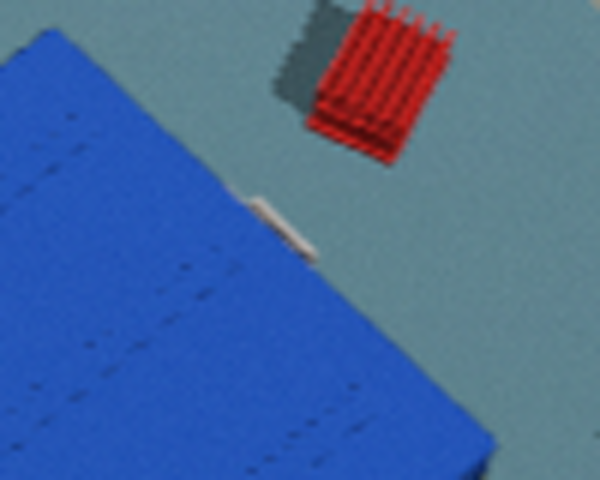

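The bar (283,230) lies against the lid front, the lid is level, and the lever tip is down at z ≈ 7 mm. I'm handing the job in.

```bash
python3 -c "
from cell import env
print(env.sign_off())"
```

```text
the job is handed in; nothing more can be done
None
```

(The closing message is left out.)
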